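Put the good salvaged parts back in the organiser

TASK

Put the four good salvaged parts on the repair mat - the capacitor, the choke, the heat sink and the transformer - away in the organiser, each in the cup that holds a sample of its kind, standing on the cup's floor the way it stands on the mat now; set them down, do not drop them. Leave the burst capacitor and the broken choke where they lie: they are scrap.

Things in the scene. Friction and masses are not known exactly. Their poses are not given: they have to be found in the camera images.
- cap: Sound electrolytic capacitor: black upright cylinder 30 mm in diameter, 40 mm high, with a flat bright silver top and a grey stripe down one side; 25 to 50 g. Origin: centre of its underside, z up along its axis. All six loose parts stand on a flat cyan mat 3 mm thick, in two rows of three, their centres at least 70 mm apart.
- choke: Sound choke: complete yellow ring core wound nearly all round with copper turns, lying flat, 36 mm outside diameter, 15 mm high, hole about 14 mm; 28 to 56 g. Origin: centre of its underside, z up along the ring's axis. Grip it across the outside.
- sink: Heat sink: bare aluminium block of upright fins, 36 mm along its x, 26 mm along its y (the length of the fins), 30 mm high; 28 to 56 g. Origin: centre of its underside, z up. Either pair of sides can be gripped.
- xfmr: Transformer: dark grey core 34 mm along its x, 13 mm along y and up to z = 30 mm, through a yellow-taped winding (22 x 28 mm, z 5 to 23 mm), on a black foot 34 x 30 x 5 mm; 45 to 90 g. Origin: centre of its underside, z up. Best gripped on the core's two end faces, across its x (34 mm).
- blown_cap: Burst capacitor, scrap: as the sound one (black, 30 mm in diameter, 40 mm) but with its top domed 5 mm high and crusted brown. Origin: centre of its underside. To be left alone.
- broken_choke: Broken choke, scrap: as the sound one (36 x 15 mm) but a quarter of the ring is missing, so that it is an open C. Origin: centre of the ring's underside. To be left alone.
- cup_cap: Blue organiser cup, fixed, open at the top, 104 (x) x 92 (y) mm, rim at z 30 mm, walls and floor 2.5 mm. Origin: centre of its underside. Free floor: x -49 to +10 mm, y -43 to +43 mm. Glued at x = +28 mm is its sample, a capacitor 40 mm high. The cups stand two by two, in any order, in a grey case with walls 24 mm high; its clear lid, 14 mm high, lies folded back flat on its +x side.
- cup_choke: Red organiser cup, fixed, open at the top, 104 (x) x 92 (y) mm, rim at z 30 mm, walls and floor 2.5 mm. Origin: centre of its underside. Free floor: x -49 to +10 mm, y -43 to +43 mm. Glued at x = +28 mm is its sample, a wound ring choke 36 mm across, 15 mm high.
- cup_sink: Green organiser cup, fixed, open at the top, 104 (x) x 92 (y) mm, rim at z 30 mm, walls and floor 2.5 mm. Origin: centre of its underside. Free floor: x -49 to +10 mm, y -43 to +43 mm. Glued at x = +28 mm is its sample, a finned heat sink 30 mm high.
- cup_xfmr: White organiser cup, fixed, open at the top, 104 (x) x 92 (y) mm, rim at z 30 mm, walls and floor 2.5 mm. Origin: centre of its underside. Free floor: x -49 to +10 mm, y -43 to +43 mm. Glued at x = +28 mm is its sample, a transformer 30 mm high.
Mind the look-alikes: they are no part of the job. Leave any brown look-alike of the cup_sink alone. Leave any red look-alike of the cap alone.

How it is judged:
By the outcome, as a careful person would: the job done as asked, in the order asked, and still so for the second after the job is handed in, with the robot touching nothing.
It also fails if it takes over 112 s, if anything falls off the work surface, if the arm or the gripper's body presses on something with over 40 N, if the wrist force passes 120 N, or if a joint passes its speed limit or range.

ROBOT

A 6-joint arm with a two-finger parallel gripper is mounted at the origin on the work surface. World frame = base frame: x ahead of the robot, y to its left, z up, the work surface at z = 0. Lengths are in mm, angles in rad, forces in N, time in s.
With the tool pointing down it reaches from about 350 to 975 mm from the base axis. Payload 17.4 kg.
Tool frame: the origin (TCP) lies at the very end of the fingers, on their centre line; the grasp point (between the pads) lies 19 mm behind it; z points along the fingers, y is the line along which they close (so a half turn about z gives the same grasp; the last joint's range is limited). The gripper opens to 85 mm and grips with 20 to 120 N. Pads are 22 mm wide; open, the fingers measure 114 mm over their backs; the gripper's body (76 mm by 85 mm) begins 54 mm behind the grasp point. The pads swing forward as they close: fully open they stand 13 mm farther back than shut.
Start: joints at [1.304, 0.116, 1.442, -0, 1.584, -0.038], TCP at [153.104, 657.413, 203.403] pointing down, gripper open.
Joint ranges: [-2.83, 2.83], [-0.83, 2.19], [0.07, 2.5], [-1.14, 4.28], [0.01, 3], [-2.97, 2.97]. Speed limits (rad/s): [1.89, 1.89, 2.22, 3.14, 3.14, 3.14].

INTERFACE

Orientations are given as a rotation vector (axis times angle).
In Python, from plant import env gives the robot as it stands. The module is installed in compiled form; this text tells all that it offers.
- The arm moves only by the tool send_rows, never from a script. Its arguments are lists of equal length, an entry for each row: "translation": the shift along the world's x, y, z in units of 30 mm (1.0 is 30 mm), a list of three; "turn": the turn about the world's z in units of 6 degrees (1.0 is 6 degrees); "jaw": the closure, from 0 (fully open) to 1 (shut). In form: {"translation": [[tx, ty, tz], ...], "turn": [turn, ...], "jaw": [jaw, ...]}. A call has 1 to 5 rows; each row shifts and turns the commanded pose from where the row before left it; what a row does not reach is not made up. A row lasts 1/12 s, in which the tool goes at most 41.7 mm and 7.16 degrees, less where a joint would pass 70% of its speed; a pose out of reach is approached as far as the arm can. A call is refused whole if a number of a shift passes 1 or a number of a turn 1, either way. A call with a gripper value outside its range is refused whole. The fingers move at their own pace and stop on an object; the grip force is fixed at half the most. Time passes only in rows, so rows that do not move let the fingers close. It gives the time, the measured TCP pose, the force, the opening and the grip force at its end, in the units of the state.
- env.state(): the state, without advancing time (a new reading comes with each control period).
- env.camera(name): name is "side" or "top" or "wrist"; returns the picture (420x560x3 uint8, red, green, blue); there is no depth.
- env.camera_model(name): a dict with "intrinsics" (3x3 intrinsics, pixels), "R" (3x3) and "t" (3): a world point X has camera coordinates R X + t. Camera axes: x right, y down, z forward; pixel columns grow to the right and rows downward; lengths in mm; the calibration is good to about 2 mm. A picture is of the moment at which its call begins: read the wrist's pose just before it. camera_model takes no time and is no camera call; for the wrist camera it gives the pose at the moment of the call.
- env.close_job(): hands the job in; it is judged then, once.
The state is a dict: "time": time; "joints": joint angles; "joint_velocities": joint speeds; "joint_efforts": joint torques, N m; "tcp_pos": TCP position; "orientation": TCP orientation; "contact_force": force on the tool from outside, world axes, zero at the start; "wrist_torque": the same for the moment, N m; "gripper_width": finger opening in mm; "gripper_force": force on a finger pad.
Only numpy, scipy, OpenCV 4.12 (cv2) and the standard library are available. Lean on these libraries where they do the work, as an engineer would, in place of code of your own. Each camera call takes 0.05 s, during which the arm holds its last target. There are 200 camera calls.

## Working session

There is one attempt and no reset: what is moved stays moved. The work goes in short steps, Python scripts to look and compute and a tool call to move; the robot and the scene stay as the last step left them, time stands still between calls to the robot, and variables do not carry over. Pictures are saved under pics/ and viewed, at most 18 in all, crops included, and the job is handed in when it is done.

Besides the shell and the picture viewer there is one more tool, called as a command line: name --pt "numbers of a row" for each row, then --argument value for the rest. send_rows: Moves the arm, as the interface text tells. Its arguments: {"type":"object","properties":{"translation":{"type":"array","items":{"type":"array","items":{"type":"number"}}},"turn":{"type":"array","items":{"type":"number"}},"jaw":{"type":"array","items":{"type":"number"}}},"required":["translation","turn","jaw"]}

```bash
mkdir -p pics; python3 - <<'E'
from plant import env
import cv2
for n in ("top","side"):
    im=env.camera(n); cv2.imwrite(f"pics/{n}0.png",im[:,:,::-1])
    m=env.camera_model(n); print(n,m)
print(env.state())
E
```

```text
top {'intrinsics': array([[444.81226779,   0.        , 272.84223047],
       [  0.        , 444.81226779, 213.46646918],
       [  0.        ,   0.        ,   1.        ]]), 'R': array([[-0.00136901, -0.99972253, -0.02351584],
       [-0.98632064,  0.0052261 , -0.16475521],
       [ 0.16483239,  0.02296861, -0.98605412]]), 't': array([ 53.67723922, 462.6822112 , 875.2360287 ])}
side {'intrinsics': array([[510.18674529,   0.        , 278.72623274],
       [  0.        , 510.18674529, 213.19722248],
       [  0.        ,   0.        ,   1.        ]]), 'R': array([[-0.97174616, -0.23553574, -0.01524212],
       [-0.14761447,  0.65686059, -0.73942148],
       [ 0.18417214, -0.71628003, -0.67307024]]), 't': array([ 471.78806314,   79.16159753, 1055.45622275])}
{'time': 0.1, 'joints': array([ 1.30422110e+00,  1.16439759e-01,  1.44218523e+00,  5.06763724e-05,
        1.58401573e+00, -3.78013645e-02]), 'joint_velocities': array([ 0.00239259,  0.00078569, -0.00270529, -0.00012053, -0.00123141,
        0.00247814]), 'joint_efforts': array([-6.04415914e-05, -7.33666277e+01, -6.33772874e+01, -1.56878314e-04,
        5.30078934e-03, -9.65338290e-05]), 'tcp_pos': array([153.02030885, 657.22230261, 202.74306272]), 'orientation': array([-3.58549087e-01, -3.12085427e+00,  1.61509029e-03]), 'contact_force': array([-0.67664446,  0.9273738 , -0.14842651]), 'wrist_torque': array([-0.00996144,  0.0780802 , -0.01240927]), 'gripper_force': 0.0, 'gripper_width': 85.5745712011883}
```

View pics/top0.png

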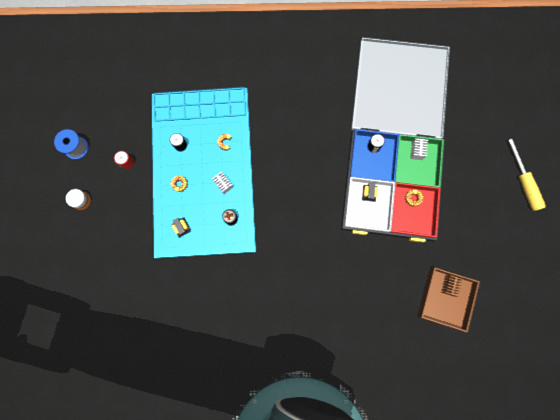

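View pics/side0.png

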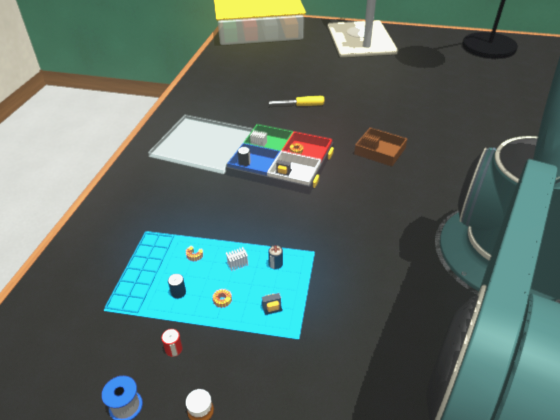

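The top view shows, on the mat, the cap at (178,142), broken choke (225,142), choke (179,184), sink (222,183), xfmr (180,227) and blown cap (229,216). The cups are blue (375,155), green (418,160), white (370,203) and red (415,208). The brown tray and the red can are the look-alikes. The side view agrees.

```bash
cat > h.py <<'E'
import numpy as np, cv2
from plant import env
def ray(m,u,v,z):
    d=m["R"].T@np.linalg.solve(m["intrinsics"],[u,v,1.]); c=-m["R"].T@m["t"]
    return c+d*(z-c[2])/d[2]
def proj(m,X):
    p=m["intrinsics"]@(m["R"]@np.asarray(X,float)+m["t"]); return p[:2]/p[2]
def two(m1,p1,m2,p2):
    A=[];b=[]
    for m,p in((m1,p1),(m2,p2)):
        d=m["R"].T@np.linalg.solve(m["intrinsics"],[*p,1.]); d/=np.linalg.norm(d); P=np.eye(3)-np.outer(d,d)
        A.append(P);b.append(P@(-m["R"].T@m["t"]))
    return np.linalg.lstsq(np.vstack(A),np.hstack(b),rcond=None)[0]
E
python3 - <<'E'
from h import *
im=cv2.imread("pics/top0.png"); m=env.camera_model("top"); s=env.camera_model("side")
for n,u,v,z in [("cap",178,135,43),("choke",179,184,11),("sink",222,183,20),("xfmr",180,227,20),("blown",230,215,40),("brok",225,142,11)]:
    print(n,ray(m,u,v,z).round(0))
hsv=cv2.cvtColor(im,cv2.COLOR_BGR2HSV)
for n,lo,hi,(u0,v0,u1,v1) in [("blue",(105,150,60),(125,255,255),(340,120,450,245)),("green",(50,120,50),(80,255,255),(340,120,450,245)),("red",(172,150,80),(180,255,255),(340,120,450,245)),("red2",(0,200,80),(6,255,255),(340,120,450,245)),("white",(0,0,170),(180,50,255),(340,178,392,245))]:
    k=cv2.inRange(hsv,lo,hi); z=np.zeros_like(k); z[v0:v1,u0:u1]=k[v0:v1,u0:u1]
    c=cv2.findContours(z,cv2.RETR_EXTERNAL,cv2.CHAIN_APPROX_NONE)[0]
    if not c: continue
    c=max(c,key=cv2.contourArea); q=cv2.boxPoints(cv2.minAreaRect(c))
    P=np.array([ray(m,*p,30)[:2] for p in q]); print(n,P.round(0).tolist(),P.mean(0).round(0))
a=cv2.resize(im[80:265,145:260],None,fx=4,fy=4,interpolation=cv2.INTER_CUBIC)[:600]
b=cv2.resize(im[120:245,335:450],None,fx=3,fy=3,interpolation=cv2.INTER_CUBIC)
o=np.zeros((600,800,3),np.uint8); o[:a.shape[0],:a.shape[1]]=a; o[:375,460:800]=b[:,:340]
cv2.imwrite("pics/crop0.png",o)
E
```

```text
cap [632. 253.  43.]
choke [533. 255.  11.]
sink [532. 161.  20.]
xfmr [438. 248.  20.]
blown [460. 140.  40.]
brok [626. 157.  11.]
blue [[544.0, -109.0], [647.0, -123.0], [635.0, -217.0], [533.0, -201.0]] [ 589. -163.]
green [[529.0, -203.0], [633.0, -217.0], [623.0, -310.0], [520.0, -294.0]] [ 577. -256.]
red [[416.0, -256.0], [416.0, -256.0], [416.0, -256.0], [416.0, -256.0]] [ 416. -256.]
red2 [[428.0, -275.0], [428.0, -275.0], [428.0, -275.0], [428.0, -275.0]] [ 428. -275.]
white [[436.0, -95.0], [542.0, -109.0], [531.0, -204.0], [426.0, -188.0]] [ 484. -149.]
```

View pics/crop0.png

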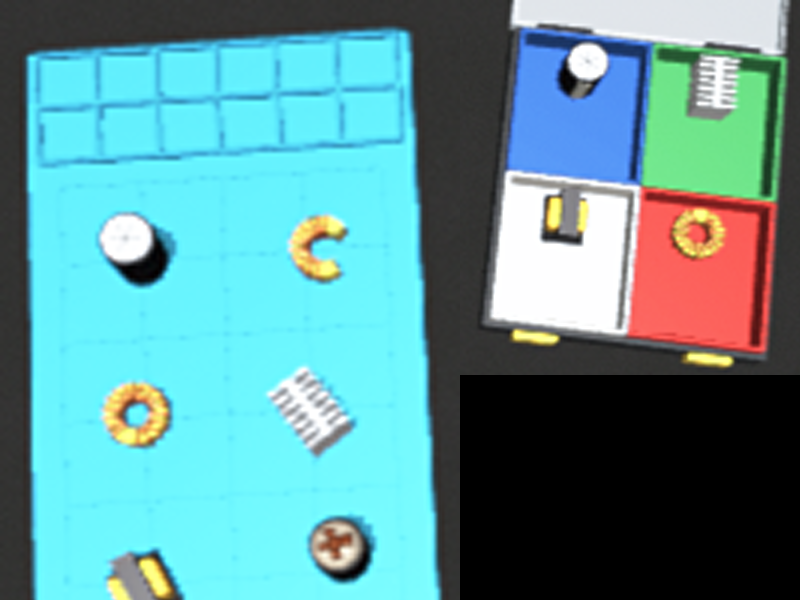

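The crop shows all parts clearly, with the case yawed about -8°: blue/green cups are at far x and white/red at near x. I'll move over the mat for a wrist look.

send_rows --pt "0.83 -1 0" --pt "0.83 -1 0" --pt "0.83 -1 0" --pt "0.83 -1 0" --pt "0.83 -1 0" --turn '[0,0,0,0,0]' --jaw '[0,0,0,0,0]'

```text
time: 0.52
tcp_pos: [278.3, 505.8, 203.0]
orientation: [-0.358, -3.121, 0.001]
contact_force: [1.0, 0.1, 0.4]
gripper_width: 85.3
gripper_force: 0.0
```

send_rows --pt "0.83 -1 0.2" --pt "0.83 -1 0.2" --pt "0.83 -1 0.2" --pt "0.83 -1 0.2" --pt "0.83 -1 0.2" --turn '[0,0,0,0,0]' --jaw '[0,0,0,0,0]'

```text
time: 0.93
tcp_pos: [402.8, 355.7, 233.6]
orientation: [-0.358, -3.121, 0.0]
contact_force: [-0.7, 1.7, -0.3]
gripper_width: 85.4
gripper_force: 0.0
```

send_rows --pt "0.83 -1 0.2" --pt "0.83 -1 0.2" --pt "0.83 -1 0.2" --pt "0.83 -1 0.2" --pt "0 0 0" --turn '[0,0,0,0,0]' --jaw '[0,0,0,0,0]'

```text
time: 1.35
tcp_pos: [504.9, 233.0, 258.0]
orientation: [0.365, 3.119, -0.001]
contact_force: [-0.5, 1.3, -0.2]
gripper_width: 85.3
gripper_force: 0.0
```

```bash
python3 - <<'E'
from h import *
m=env.camera_model("wrist"); im=env.camera("wrist"); cv2.imwrite("pics/w1.png",im[:,:,::-1]); np.savez("w1.npz",**m)
print(m, env.state()["tcp_pos"], -m["R"].T@m["t"])
E
```

```text
{'intrinsics': array([[297.78383445,   0.        , 277.27276325],
       [  0.        , 297.78383445, 211.36584862],
       [  0.        ,   0.        ,   1.        ]]), 'R': array([[ 2.30382875e-01,  9.73099619e-01, -9.29071075e-04],
       [ 9.31583114e-01, -2.20277672e-01,  2.89189642e-01],
       [ 2.81205677e-01, -6.74898482e-02, -9.57271376e-01]]), 't': array([-343.2263707 , -472.91626975,  304.9318645 ])} [503.35983528 234.9395035  257.43918521] [433.88571791 250.40036076 428.34615074]
```

View pics/w1.png

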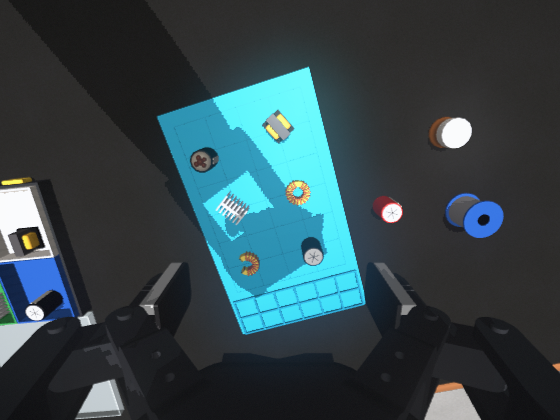

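The wrist view shows the mat's parts: xfmr (278,127), blown cap (204,160), sink (234,209), choke (298,193), broken choke (250,264) and cap (313,252). I'll measure these by mask.

```bash
cat >> h.py <<'E'
def blobs(im,roi=None):
    """non-cyan blobs on the mat, contour + minAreaRect"""
    hsv=cv2.cvtColor(im,cv2.COLOR_RGB2HSV)
    cy=cv2.inRange(hsv,(84,110,50),(102,255,255))
    c=max(cv2.findContours(cy,cv2.RETR_EXTERNAL,cv2.CHAIN_APPROX_NONE)[0],key=cv2.contourArea)
    mat=np.zeros_like(cy); cv2.drawContours(mat,[cv2.convexHull(c)],-1,255,-1); mat=cv2.erode(mat,np.ones((9,9)))
    k=cv2.morphologyEx(mat&~cy,cv2.MORPH_OPEN,np.ones((3,3)))
    return [c for c in cv2.findContours(k,cv2.RETR_EXTERNAL,cv2.CHAIN_APPROX_NONE)[0] if cv2.contourArea(c)>80]
def plane(m,c,z): return np.array([ray(m,*p,z)[:2] for p in np.asarray(c,float).reshape(-1,2)],np.float32)
E
python3 - <<'E'
from h import *
m=dict(np.load("w1.npz")); im=cv2.imread("pics/w1.png")[:,:,::-1].copy()
for c in blobs(im):
    (u,v),_=cv2.minEnclosingCircle(c)
    P=plane(m,c,18); r=cv2.minAreaRect(P); print(round(u),round(v),np.round(r[0]),np.round(r[1]),round(r[2]), P.mean(0).round())
cv2.imwrite("pics/crop1.png",cv2.resize(im[90:290,150:350,::-1],None,fx=3,fy=3,interpolation=cv2.INTER_CUBIC))
for n,u,v,z in [("cap",313,258,43),("xfmr core",278,127,33)]: print(n,ray(m,u,v,z).round())
E
```

```text
248 264 [625. 161.] [27. 39.] 77 [625. 161.]
313 256 [635. 258.] [27. 28.] 78 [635. 258.]
233 208 [534. 162.] [38. 21.] 37 [536. 161.]
298 192 [533. 256.] [33. 35.] 77 [534. 255.]
200 161 [460. 136.] [26. 28.] 73 [460. 136.]
278 125 [440. 249.] [35. 29.] 30 [439. 249.]
cap [626. 257.  43.]
xfmr core [441. 249.  33.]
```

View pics/crop1.png

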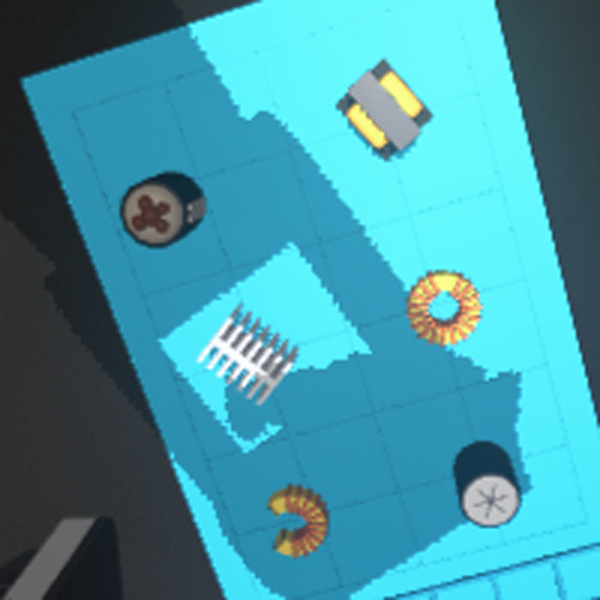

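send_rows --pt "0.8 0.15 -0.7" --pt "0.8 0.15 -0.7" --pt "0.8 0.15 -0.7" --pt "0.8 0.15 -0.7" --pt "0.8 0.1 -0.7" --turn '[0.17,0.17,0.17,0.17,0.17]' --jaw '[0.25,0.25,0.25,0.25,0.25]'

```text
time: 1.82
tcp_pos: [622.0, 259.5, 150.9]
orientation: [-0.217, -3.134, 0.0]
contact_force: [-0.3, 1.3, 0.3]
gripper_width: 63.6
gripper_force: 0.0
```

send_rows --pt "0 0 0" --pt "0 0 0" --pt "0 0 0" --turn '[0,0,0]' --jaw '[0.25,0.25,0.25]'

```text
time: 2.07
tcp_pos: [621.1, 259.0, 152.6]
orientation: [-0.219, -3.134, -0.0]
contact_force: [0.2, 0.0, -0.2]
gripper_width: 64.4
gripper_force: 0.0
```

```bash
cat >> h.py <<'E'
def snap(n,cam="wrist"):
    m=env.camera_model(cam); im=env.camera(cam); cv2.imwrite(f"pics/{n}.png",im[:,:,::-1]); np.savez(f"{n}.npz",**m); return m,im
def yaw():
    r=env.state()["orientation"]; y=cv2.Rodrigues(np.array(r))[0][:,1]; return np.degrees(np.arctan2(y[1],y[0]))
E
python3 - <<'E'
from h import *
m,im=snap("w2"); s=env.state(); print(s["tcp_pos"],yaw(),s["gripper_width"])
for c in blobs(im):
    P=plane(m,c,18); r=cv2.minAreaRect(P); print(cv2.boundingRect(c),np.round(r[0]),np.round(r[1]),round(r[2]))
E
```

```text
[621.21331786 258.99074996 153.44499827] 82.01500913447084 64.06146308546214
(174, 256, 41, 47) [704. 160.] [49. 53.] 51
(174, 195, 28, 33) [627. 162.] [29. 36.] 79
(261, 189, 29, 27) [629. 256.] [30. 29.] 82
(137, 98, 54, 48) [533. 159.] [44. 33.] 38
(244, 91, 36, 37) [535. 256.] [34. 33.] 82
(95, 12, 54, 48) [456. 140.] [49. 30.] 54
(218, 0, 44, 29) [446. 251.] [29. 29.] 29
```

View pics/w2.png

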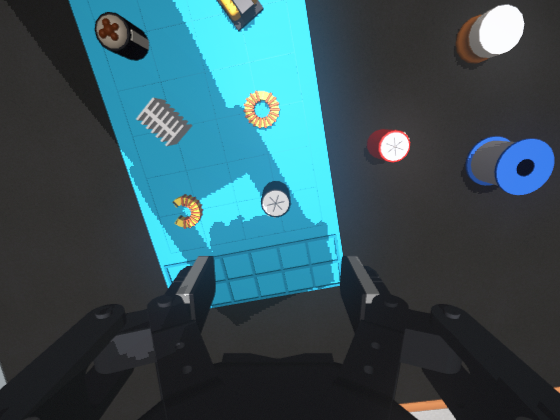

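The wrist view shows the cap's silver top centred at about (276,203), choke (262,109), sink (163,122), red can (395,146), all as expected.

```bash
python3 - <<'E'
from h import *
m=dict(np.load("w2.npz")); im=cv2.imread("pics/w2.png"); hsv=cv2.cvtColor(im,cv2.COLOR_BGR2HSV)
k=cv2.inRange(hsv,(0,0,120),(180,70,255)); z=0*k; z[180:225,250:300]=k[180:225,250:300]
c=max(cv2.findContours(z,cv2.RETR_EXTERNAL,cv2.CHAIN_APPROX_NONE)[0],key=cv2.contourArea)
P=plane(m,c,43); print(cv2.minEnclosingCircle(P))
c=[c for c in blobs(im[:,:,::-1].copy()) if cv2.boundingRect(c)[0]==244][0]
print("choke",cv2.minAreaRect(plane(m,c,12)))
# calibration check against top cam
mt=env.camera_model("top"); it=cv2.imread("pics/top0.png"); h=cv2.cvtColor(it,cv2.COLOR_BGR2HSV)
k=cv2.inRange(h,(0,0,120),(180,70,255)); z=0*k; z[125:155,165:195]=k[125:155,165:195]
c=max(cv2.findContours(z,cv2.RETR_EXTERNAL,cv2.CHAIN_APPROX_NONE)[0],key=cv2.contourArea); print("top",cv2.minEnclosingCircle(plane(mt,c,43)))
E
```

```text
((624.1425170898438, 256.8608093261719), 13.731271743774414)
choke ((535.07080078125, 255.62850952148438), (34.66593933105469, 33.69475555419922), 82.04637145996094)
top ((622.7849731445312, 256.2814025878906), 13.7756986618042)
```

send_rows --pt "0.08 -0.06 -1" --pt "0 0 -1" --pt "0 0 -1" --pt "0 0 -0.9" --pt "0 0 -0.8" --turn '[0,0,0,0,0]' --jaw '[0.25,0.25,0.25,0.25,0.25]'

```text
time: 2.53
tcp_pos: [623.5, 256.9, 11.3]
orientation: [0.219, 3.133, 0.001]
contact_force: [0.0, 0.6, 0.6]
gripper_width: 63.9
gripper_force: 0.0
```

send_rows --pt "0 0 0" --pt "0 0 0" --pt "0 0 0" --pt "0 0 0" --pt "0 0 0" --turn '[0,0,0,0,0]' --jaw '[0.25,1,1,1,1]'

```text
time: 2.95
tcp_pos: [626.0, 257.2, 15.7]
orientation: [0.219, 3.129, 0.003]
contact_force: [-1.2, -7.0, 32.3]
gripper_width: 15.8
gripper_force: 23.7
```

send_rows --pt "0 0 0" --pt "0 0 0" --pt "0 0 0" --pt "0 0 0" --pt "0 0 0" --turn '[0,0,0,0,0]' --jaw '[1,1,1,1,1]'

```text
time: 3.37
tcp_pos: [626.6, 258.0, 15.9]
orientation: [0.219, 3.127, 0.006]
contact_force: [4.2, 5.4, 12.6]
gripper_width: 0.2
gripper_force: 6.3
```

Width 0.2 means nothing is held. I'll look.

```bash
python3 - <<'E'
from h import *
m,im=snap("w3"); a=env.camera("side"); b=env.camera("top"); cv2.imwrite("pics/top3.png",b[:,:,::-1]);cv2.imwrite("pics/side3.png",a[:,:,::-1])
o=np.zeros((600,800,3),np.uint8)
o[:600,:450]=cv2.resize(a[230:350,110:200],(450,600)); o[:250,450:]=cv2.resize(im[140:390,100:450],(350,250)); o[260:600,450:]=cv2.resize(b[85:265,60:260],(350,340))
cv2.imwrite("pics/c3.png",o[:,:,::-1])
E
```

```text
(no output)
```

View pics/c3.png

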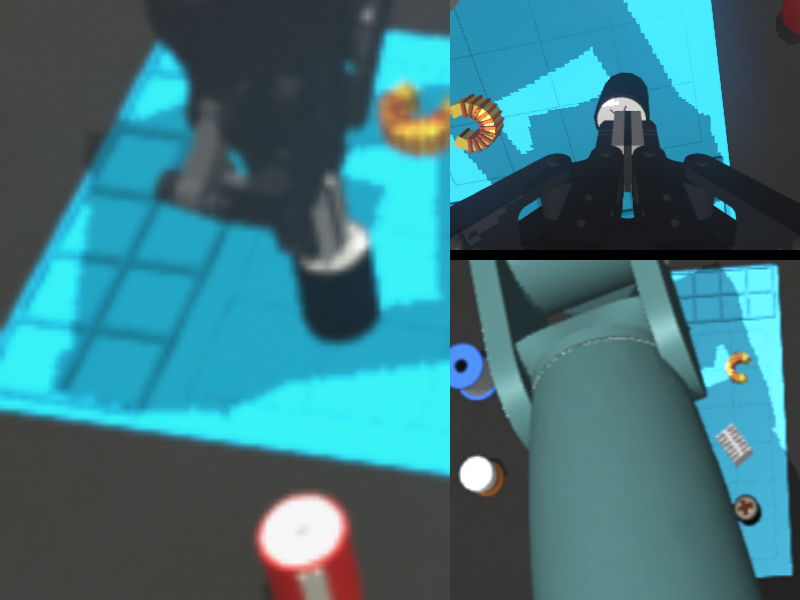

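```bash
python3 - <<'E'
from h import *
m=dict(np.load("w3.npz")); s=env.camera_model("side"); st=env.state(); T=st["tcp_pos"]; print(T,st["contact_force"],st["gripper_width"])
print("tcp wrist",proj(m,T),"side",proj(s,T), "cap top", proj(m,[624,256.5,43]), proj(s,[624,256.5,43]))
im=cv2.imread("pics/w3.png"); cv2.imwrite("pics/c4.png",cv2.resize(im[190:340,180:380],(800,600),interpolation=cv2.INTER_CUBIC))
E
```

```text
[626.63496587 258.10891917  15.9107807 ] [ 3.2437443   5.25282814 13.53232523] 0.2296535725219405
tcp wrist [276.72086446 244.78287887] side [175.05521885 288.75556798] cap top [273.14606598 261.16998154] [174.49968937 279.11517446]
```

View pics/c4.png

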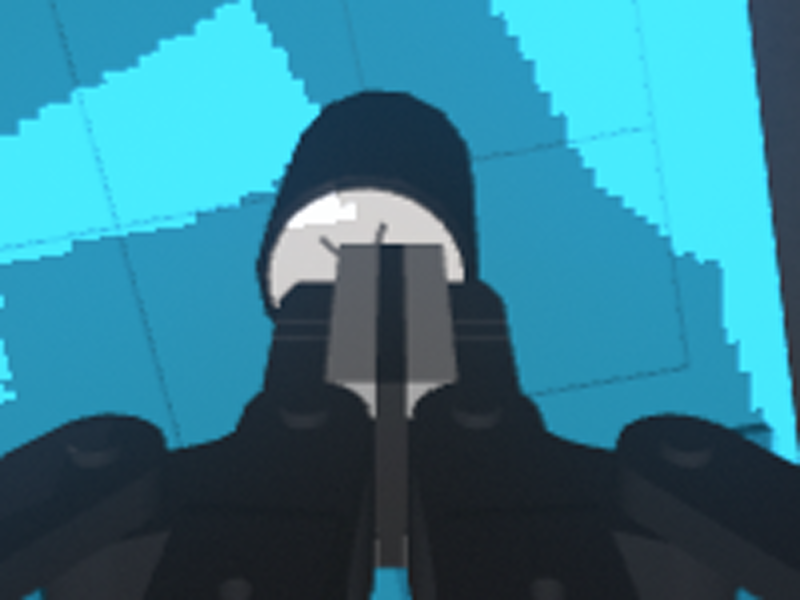

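```bash
python3 - <<'E'
from h import *
for w in ("w2","w3"):
    m=dict(np.load(w+".npz")); im=cv2.imread(f"pics/{w}.png")[:,:,::-1].copy(); print(w,-m["R"].T@m["t"])
    for c in blobs(im):
        P=plane(m,c,12); r=cv2.minAreaRect(P); print(cv2.boundingRect(c),np.round(r[0]),np.round(r[1]),round(r[2]))
print(env.state()["joints"])
a=cv2.imread("pics/side3.png")
cv2.imwrite("pics/c5.png",cv2.resize(a[225:325,125:258],(798,600),interpolation=cv2.INTER_CUBIC))
E
```

```text
w2 [549.14380158 269.49654632 323.07721703]
(174, 256, 41, 47) [707. 158.] [50. 54.] 51
(174, 195, 28, 33) [628. 160.] [29. 37.] 79
(261, 189, 29, 27) [631. 256.] [30. 29.] 82
(137, 98, 54, 48) [533. 157.] [45. 34.] 38
(244, 91, 36, 37) [535. 256.] [35. 34.] 82
(95, 12, 54, 48) [454. 137.] [50. 31.] 54
(218, 0, 44, 29) [444. 250.] [29. 29.] 29
w3 [553.37199907 267.97679876 185.88733804]
(97, 234, 57, 59) [628. 160.] [35. 41.] 83
(112, 214, 257, 129) [646. 222.] [ 74. 181.] 2
(5, 62, 121, 94) [532. 154.] [53. 41.] 38
(215, 51, 67, 71) [535. 255.] [36. 35.] 79
[ 3.52695498e-01  2.24242054e-01  1.63115466e+00  8.66027208e-04
  1.27830683e+00 -1.07859620e+00]
```

View pics/c5.png

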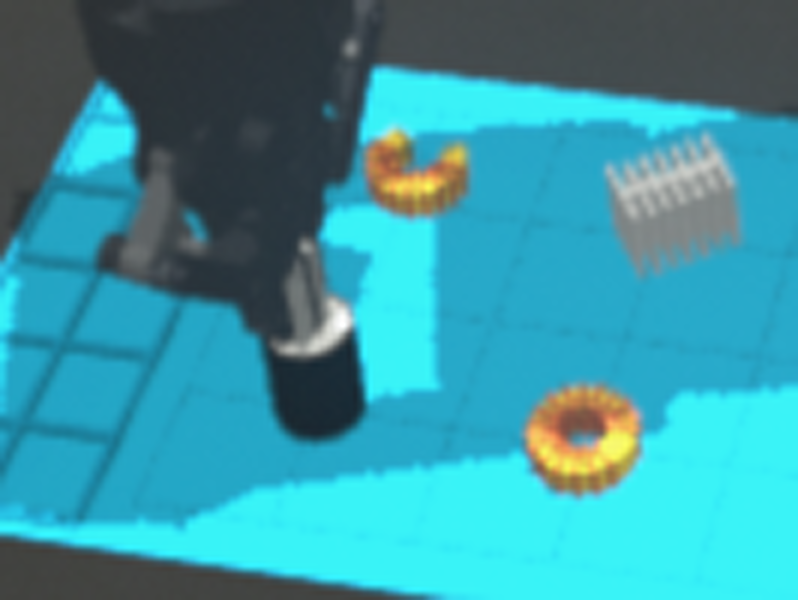

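View pics/w3.png

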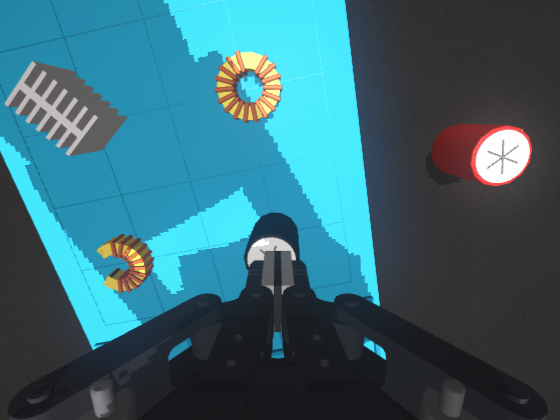

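The gripper closed on top of the cap. The fingertips really end about 27 mm behind the reported TCP: the tip edge at (277,251) fits z 43 with the TCP at 16, and the finger spacing in the earlier view agrees. The cap still stands in place. I'll lift, open and go lower in small steps, watching the force.

send_rows --pt "0 0 0.5" --pt "0 0 0.5" --pt "0 0 0" --pt "0 0 0" --pt "0 0 0" --turn '[0,0,0,0,0]' --jaw '[1,1,0.25,0.25,0.25]'

```text
time: 3.93
tcp_pos: [624.1, 256.6, 41.8]
orientation: [0.219, 3.134, 0.0]
contact_force: [0.4, 1.2, -0.1]
gripper_width: 35.7
gripper_force: 0.0
```

send_rows --pt "0 0 0" --pt "0 0 0" --pt "0 0 0" --pt "0 0 0" --pt "0 0 0" --turn '[0,0,0,0,0]' --jaw '[0.25,0.25,0.25,0.25,0.25]'

```text
time: 4.35
tcp_pos: [624.0, 256.6, 41.2]
orientation: [-0.219, -3.134, 0.0]
contact_force: [0.6, -0.0, 0.2]
gripper_width: 64.0
gripper_force: 0.0
```

```bash
python3 - <<'E'
from h import *
m,im=snap("w4"); s=env.state(); T=s["tcp_pos"]; print(T,yaw(),s["gripper_width"],s["contact_force"])
bgr=im[:,:,::-1].copy(); cv2.circle(bgr,tuple(proj(m,T).astype(int)),3,(0,0,255),-1)
for z in (0,10,20,30,40):
    a=np.radians(yaw()); 
    for sg in(-1,1):
        X=T+sg*s["gripper_width"]/2*np.array([np.cos(a),np.sin(a),0])+[0,0,z]; cv2.circle(bgr,tuple(proj(m,X).astype(int)),2,(255,0,255),-1)
cv2.imwrite("pics/w4a.png",bgr)
E
```

```text
[624.06194409 256.57342479  41.21350534] 81.98989050517051 63.885442952439185 [ 0.47795615 -0.59935313 -0.79023099]
```

View pics/w4a.png

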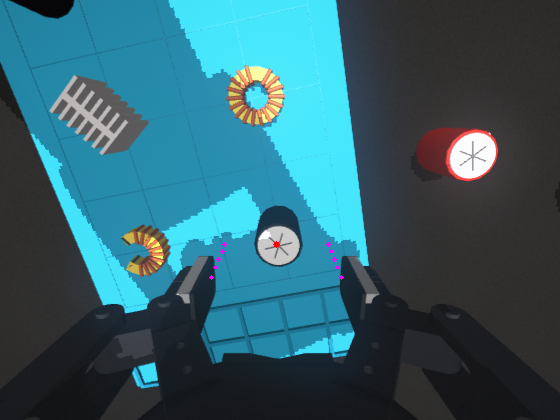

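The view shows the cap upright at (278,243), directly under the TCP, with the finger tips about 35 mm behind the TCP at this opening. Descending.

send_rows --pt "0 0 -0.7" --pt "0 0 -0.7" --pt "0 0 -0.2" --pt "0 0 0" --turn '[0,0,0,0]' --jaw '[0.25,0.25,0.25,0.25]'

```text
time: 4.73
tcp_pos: [623.0, 256.2, -8.6]
orientation: [-0.219, -3.131, 0.002]
contact_force: [-0.4, -0.7, 0.5]
gripper_width: 63.9
gripper_force: 0.0
```

send_rows --pt "0 0 -0.1" --pt "0 0 -0.1" --pt "0 0 0" --turn '[0,0,0]' --jaw '[0.25,0.25,0.25]'

```text
time: 4.98
tcp_pos: [624.4, 256.7, -12.1]
orientation: [0.219, 3.133, 0.001]
contact_force: [-0.4, -0.3, 0.4]
gripper_width: 63.9
gripper_force: 0.0
```

send_rows --pt "0 0 0" --pt "0 0 0" --pt "0 0 0" --pt "0 0 0" --pt "0 0 0" --turn '[0,0,0,0,0]' --jaw '[0.6,0.75,0.75,0.75,0.75]'

```text
time: 5.4
tcp_pos: [624.5, 256.7, -11.9]
orientation: [0.219, 3.133, 0.001]
contact_force: [-0.1, -0.3, 6.4]
gripper_width: 28.2
gripper_force: 59.3
```

send_rows --pt "0 0 0" --pt "0 0 0" --pt "0 0 0" --pt "0 0 0" --pt "0 0 0" --turn '[0,0,0,0,0]' --jaw '[0.75,0.75,0.75,0.75,0.75]'

```text
time: 5.82
tcp_pos: [624.5, 256.7, -11.8]
orientation: [0.219, 3.133, 0.001]
contact_force: [-0.6, -0.7, 5.7]
gripper_width: 28.3
gripper_force: 59.3
```

Gripped at 28 mm width and 59 N. Lift and carry to the blue cup's free floor at about (569,-160).

send_rows --pt "0 0 0.4" --pt "0 0 0.8" --pt "0 0 0.9" --pt "0 0 0.9" --pt "0 -0.9 0.5" --turn '[0,0,0,0,0]' --jaw '[0.75,0.75,0.75,0.75,0.75]'

```text
time: 6.23
tcp_pos: [624.6, 232.5, 96.5]
orientation: [0.215, 3.131, 0.004]
contact_force: [0.7, -0.8, -0.2]
gripper_width: 27.9
gripper_force: 59.2
```

send_rows --pt "-0.15 -1 0" --pt "-0.15 -1 0" --pt "-0.15 -1 0" --pt "-0.15 -1 0" --pt "-0.15 -1 0" --turn '[0,0,0,0,0]' --jaw '[0.75,0.75,0.75,0.75,0.75]'

```text
time: 6.65
tcp_pos: [601.1, 78.3, 93.2]
orientation: [0.219, 3.134, 0.0]
contact_force: [0.9, -0.2, -0.5]
gripper_width: 28.2
gripper_force: 59.2
```

send_rows --pt "-0.15 -1 0" --pt "-0.15 -1 0" --pt "-0.15 -1 0" --pt "-0.15 -1 0" --pt "-0.15 -1 0" --turn '[0,0,0,0,0]' --jaw '[0.75,0.75,0.75,0.75,0.75]'

```text
time: 7.07
tcp_pos: [578.6, -71.8, 93.3]
orientation: [0.219, 3.133, -0.0]
contact_force: [0.4, -0.1, -0.4]
gripper_width: 28.5
gripper_force: 59.2
```

send_rows --pt "-0.15 -1 0" --pt "-0.15 -1 0" --pt "-0.03 -1 0" --pt "0 0 0" --pt "0 0 0" --turn '[0,0,0,0,0]' --jaw '[0.75,0.75,0.75,0.75,0.75]'

```text
time: 7.48
tcp_pos: [568.9, -161.6, 93.0]
orientation: [0.223, 3.134, 0.0]
contact_force: [-0.2, 0.4, -0.4]
gripper_width: 28.1
gripper_force: 59.3
```

```bash
python3 - <<'E'
from h import *
m,im=snap("w5"); s=env.state(); print(s["tcp_pos"],yaw(),s["gripper_width"])
hsv=cv2.cvtColor(im,cv2.COLOR_RGB2HSV)
for n,lo,hi in [("blue",(105,150,60),(125,255,255)),("green",(50,120,50),(80,255,255)),("red",(0,180,70),(8,255,255))]:
    k=cv2.morphologyEx(cv2.inRange(hsv,lo,hi),cv2.MORPH_OPEN,np.ones((3,3)))
    c=max(cv2.findContours(k,cv2.RETR_EXTERNAL,cv2.CHAIN_APPROX_NONE)[0],key=cv2.contourArea); r=cv2.minAreaRect(plane(m,c,25)); print(n,r)
cv2.imwrite("pics/w5b.png",im[:,:,::-1])
E
```

```text
[ 569.0734749  -160.62379283   92.84710835] 81.92555935892618 28.19629058222196
blue ((576.3147583007812, -160.66839599609375), (96.00875091552734, 77.50657653808594), 82.43748474121094)
green ((579.1315307617188, -258.48358154296875), (96.65721893310547, 107.72144317626953), 81.90258026123047)
red ((471.7796630859375, -246.11244201660156), (90.38298797607422, 106.05270385742188), 81.27734375)
```

View pics/w5b.png

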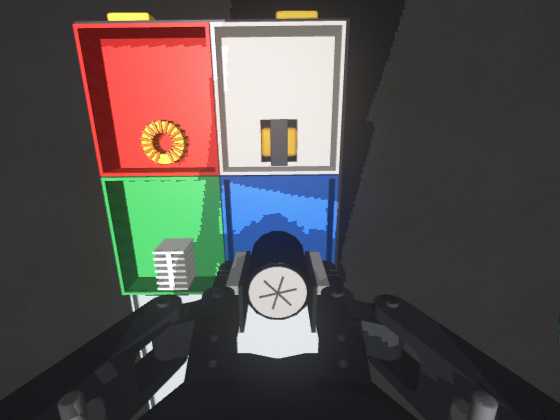

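The wrist view shows the cap held upright over the blue cup; the cup outline is consistent with the plan. Descending.

send_rows --pt "0 -0.03 -0.8" --pt "0 0 -0.8" --pt "0 0 -0.7" --pt "0 0 -0.6" --pt "0 0 -0.3" --turn '[0,0,0,0,0]' --jaw '[0.75,0.75,0.75,0.75,0.75]'

```text
time: 7.95
tcp_pos: [568.4, -159.8, -5.7]
orientation: [-0.217, -3.132, -0.001]
contact_force: [-0.2, 0.1, -0.1]
gripper_width: 28.5
gripper_force: 59.3
```

send_rows --pt "0 0 -0.08" --pt "0 0 -0.05" --pt "0 0 0" --pt "0 0 0" --turn '[0,0,0,0]' --jaw '[0.75,0.75,0.75,0.75]'

```text
time: 8.28
tcp_pos: [569.9, -161.3, -6.2]
orientation: [0.219, 3.132, -0.001]
contact_force: [-0.5, -1.0, 0.5]
gripper_width: 28.8
gripper_force: 59.3
```

send_rows --pt "0 0 -0.05" --pt "0 0 -0.03" --pt "0 0 0" --turn '[0,0,0]' --jaw '[0.75,0.75,0.75]'

```text
time: 8.53
tcp_pos: [569.9, -161.5, -8.4]
orientation: [0.219, 3.132, -0.0]
contact_force: [-2.7, 1.5, 10.3]
gripper_width: 28.3
gripper_force: 60.4
```

send_rows --pt "0 0 -0.04" --pt "0 0 -0.03" --pt "0 0 0" --turn '[0,0,0]' --jaw '[0.75,0.75,0.75]'

```text
time: 8.78
tcp_pos: [570.1, -161.5, -8.4]
orientation: [0.219, 3.132, -0.001]
contact_force: [-15.5, 5.0, 33.8]
gripper_width: 28.4
gripper_force: 62.9
```

send_rows --pt "0 0 -0.04" --pt "0 0 0" --pt "0 0 0" --turn '[0,0,0]' --jaw '[0.75,0.75,0.75]'

```text
time: 9.03
tcp_pos: [570.3, -161.6, -8.5]
orientation: [0.219, 3.131, -0.001]
contact_force: [-22.1, 7.7, 46.8]
gripper_width: 28.1
gripper_force: 64.3
```

Floor contact at TCP z about -8.4. Ease off, release, and rise.

send_rows --pt "0 0 0.07" --pt "0 0 0.06" --pt "0 0 0" --turn '[0,0,0]' --jaw '[0.75,0.75,0.75]'

```text
time: 9.28
tcp_pos: [569.7, -161.5, -8.4]
orientation: [0.219, 3.132, -0.001]
contact_force: [-1.2, 1.1, 11.8]
gripper_width: 28.5
gripper_force: 60.2
```

send_rows --pt "0 0 0" --pt "0 0 0" --pt "0 0 0" --pt "0 0 0" --pt "0 0 0" --turn '[0,0,0,0,0]' --jaw '[0.55,0.5,0.45,0.45,0.45]'

```text
time: 9.7
tcp_pos: [569.1, -161.3, -9.6]
orientation: [-0.219, -3.133, -0.0]
contact_force: [-0.3, 0.1, -0.1]
gripper_width: 46.9
gripper_force: 0.0
```

send_rows --pt "0 0 0.3" --pt "0 0 0.7" --pt "0 0 1" --pt "0 0 1" --pt "0 0 1" --turn '[0,0,0,0,0]' --jaw '[0.45,0.45,0.45,0.45,0.45]'

```text
time: 10.12
tcp_pos: [569.0, -161.2, 112.7]
orientation: [0.219, 3.134, -0.0]
contact_force: [1.0, 0.8, -0.8]
gripper_width: 47.0
gripper_force: 0.0
```

```bash
python3 - <<'E'
from h import *
m,im=snap("w6"); s=env.state(); print(s["tcp_pos"],yaw(),s["gripper_width"])
hsv=cv2.cvtColor(im,cv2.COLOR_RGB2HSV); k=cv2.inRange(hsv,(0,0,110),(180,70,255))
for c in cv2.findContours(k,cv2.RETR_EXTERNAL,cv2.CHAIN_APPROX_NONE)[0]:
    if cv2.contourArea(c)>200: print(cv2.boundingRect(c),cv2.minEnclosingCircle(plane(m,c,46)))
# sink and xfmr from w2/w3/w4, various planes
for w in("w3","w4","w1"):
    m=dict(np.load(w+".npz")); im=cv2.imread(f"pics/{w}.png"); hsv=cv2.cvtColor(im,cv2.COLOR_BGR2HSV)
    k=cv2.inRange(hsv,(0,0,110),(180,60,255))
    for c in cv2.findContours(k,cv2.RETR_EXTERNAL,cv2.CHAIN_APPROX_NONE)[0]:
        if cv2.contourArea(c)>60:
            r=cv2.minAreaRect(plane(m,c,33)); 
            if abs(r[0][0]-530)<40 and abs(r[0][1]-160)<40 or abs(r[0][0]-440)<30 and abs(r[0][1]-250)<30: print(w,cv2.boundingRect(c),r)
E
```

```text
[ 571.12848012 -161.90920961  119.53265262] 81.99146208032872 47.15964112254339
(157, 357, 16, 42) ((724.5149536132812, -294.05963134765625), 26.856372833251953)
(138, 283, 53, 24) ((627.103515625, -271.6912536621094), 24.260414123535156)
(219, 282, 109, 77) ((673.926513671875, -179.646728515625), 60.91483688354492)
(329, 254, 22, 32) ((627.6700439453125, -115.23751068115234), 16.807870864868164)
(202, 253, 25, 45) ((619.5830688476562, -221.78184509277344), 23.09743881225586)
(265, 251, 29, 28) ((616.2531127929688, -165.88922119140625), 13.17271614074707)
(160, 231, 41, 48) ((595.1891479492188, -249.4187469482422), 27.464115142822266)
(261, 198, 33, 32) ((569.3424682617188, -161.0975799560547), 13.741464614868164)
(116, 28, 225, 144) ((479.7464904785156, -183.10415649414062), 93.07017517089844)
w3 (5, 61, 93, 95) ((533.8609008789062, 160.75189208984375), (36.14249038696289, 26.118297576904297), 38.15647888183594)
w4 (50, 75, 79, 80) ((533.906494140625, 160.7978057861328), (36.22186279296875, 26.09203338623047), 38.09425735473633)
w1 (216, 195, 33, 30) ((531.5711059570312, 163.18057250976562), (36.035545349121094, 31.69825553894043), 39.334720611572266)
w1 (266, 113, 24, 27) ((438.72772216796875, 252.14637756347656), (32.89619827270508, 19.851638793945312), 28.183439254760742)
```

The cap stands in the blue cup at (569,-161). Next is the choke at (535,255.5).

send_rows --pt "-0.08 1 0" --pt "-0.08 1 0" --pt "-0.08 1 0" --pt "-0.08 1 0" --pt "-0.08 1 0" --turn '[0,0,0,0,0]' --jaw '[0.25,0.25,0.25,0.25,0.25]'

```text
time: 10.58
tcp_pos: [556.9, -10.0, 111.3]
orientation: [0.22, 3.133, -0.0]
contact_force: [0.8, 0.5, 0.2]
gripper_width: 64.1
gripper_force: 0.0
```

send_rows --pt "-0.08 1 0" --pt "-0.08 1 0" --pt "-0.08 1 0" --pt "-0.08 1 0" --pt "-0.08 1 0" --turn '[0,0,0,0,0]' --jaw '[0.25,0.25,0.25,0.25,0.25]'

```text
time: 11.0
tcp_pos: [544.9, 140.2, 111.3]
orientation: [0.219, 3.133, 0.0]
contact_force: [-0.4, -0.5, 1.0]
gripper_width: 64.3
gripper_force: 0.0
```

send_rows --pt "-0.08 1 0" --pt "-0.08 1 -0.6" --pt "-0.08 1 -0.8" --pt "-0.1 0.9 -0.8" --pt "0 0 -0.6" --turn '[0,0,0,0,0]' --jaw '[0.25,0.25,0.25,0.25,0.25]'

```text
time: 11.42
tcp_pos: [533.9, 259.4, 25.3]
orientation: [-0.215, -3.133, -0.001]
contact_force: [-0.8, -0.1, 0.0]
gripper_width: 63.7
gripper_force: 0.0
```

```bash
python3 - <<'E'
from h import *
s=env.state(); print(s["tcp_pos"],yaw()); m,im=snap("w7"); s=env.state(); print(s["tcp_pos"],yaw(),s["gripper_width"])
for c in blobs(im):
    r=cv2.minAreaRect(plane(m,c,12)); print(cv2.boundingRect(c),r)
E
```

```text
[533.86970622 259.35610034  25.31868588] 82.13903801401813
[532.6925841  257.00564629  21.78666263] 82.14359921971582 63.641210995880066
(282, 354, 50, 7) ((633.273681640625, 268.4585876464844), (37.14558792114258, 5.5427374839782715), 82.15071105957031)
(223, 354, 45, 6) ((626.4548950195312, 222.3955841064453), (33.317230224609375, 4.612841606140137), 82.15083312988281)
(341, 278, 16, 41) ((586.779541015625, 302.32696533203125), (9.898192405700684, 32.34469985961914), 81.15169525146484)
(346, 256, 13, 17) ((560.513427734375, 307.43524169921875), (8.141335487365723, 12.531984329223633), 85.96651458740234)
(88, 256, 124, 100) ((565.3023071289062, 175.05374145507812), (90.69573211669922, 78.3025894165039), 58.94135665893555)
(80, 222, 82, 79) ((536.7799682617188, 154.80406188964844), (40.97898483276367, 49.070892333984375), 38.09750747680664)
(245, 211, 54, 56) ((535.2494506835938, 255.77569580078125), (35.261138916015625, 39.09284210205078), 80.39358520507812)
(3, 121, 98, 58) ((457.2279968261719, 134.412353515625), (34.607643127441406, 55.254146575927734), 2.26910400390625)
(202, 47, 72, 80) ((437.93084716796875, 247.5600128173828), (39.679595947265625, 30.20407485961914), 28.8886661529541)
```

send_rows --pt "0 0 -0.6" --pt "0 0 -0.6" --pt "0 0 -0.2" --pt "0 0 0" --turn '[0,0,0,0]' --jaw '[0.25,0.25,0.25,0.25]'

```text
time: 11.8
tcp_pos: [534.5, 255.0, -16.0]
orientation: [-0.22, -3.132, 0.002]
contact_force: [-0.6, -0.4, 0.1]
gripper_width: 63.9
gripper_force: 0.0
```

send_rows --pt "0 0 -0.15" --pt "0 0 -0.1" --pt "0 0 0" --pt "0 0 0" --turn '[0,0,0,0]' --jaw '[0.25,0.25,0.25,0.25]'

```text
time: 12.13
tcp_pos: [535.3, 255.7, -22.2]
orientation: [0.22, 3.133, 0.0]
contact_force: [0.2, -0.6, -0.2]
gripper_width: 64.2
gripper_force: 0.0
```

send_rows --pt "0 0 0" --pt "0 0 0" --pt "0 0 0" --pt "0 0 0" --pt "0 0 0" --turn '[0,0,0,0,0]' --jaw '[0.5,0.7,0.7,0.7,0.7]'

```text
time: 12.55
tcp_pos: [535.3, 255.9, -22.0]
orientation: [0.219, 3.133, 0.001]
contact_force: [-2.2, -0.7, 6.1]
gripper_width: 33.3
gripper_force: 59.3
```

send_rows --pt "0 0 0" --pt "0 0 0" --pt "0 0 0" --pt "0 0 0" --pt "0 0 0" --turn '[0,0,0,0,0]' --jaw '[0.7,0.7,0.7,0.7,0.7]'

```text
time: 12.97
tcp_pos: [535.3, 255.9, -22.0]
orientation: [0.219, 3.133, 0.001]
contact_force: [-2.5, -0.7, 6.3]
gripper_width: 33.4
gripper_force: 59.3
```

send_rows --pt "0 0 0.4" --pt "0 0 0.8" --pt "0 0 0.9" --pt "0 0 0.9" --pt "-0.15 -0.9 0.5" --turn '[0,0,0,0,0]' --jaw '[0.7,0.7,0.7,0.7,0.7]'

```text
time: 13.38
tcp_pos: [531.6, 231.3, 86.4]
orientation: [0.216, 3.131, 0.004]
contact_force: [1.6, -0.3, 0.1]
gripper_width: 33.3
gripper_force: 59.7
```

send_rows --pt "-0.16 -1 0" --pt "-0.16 -1 0" --pt "-0.16 -1 0" --pt "-0.16 -1 0" --pt "-0.16 -1 0" --turn '[0,0,0,0,0]' --jaw '[0.7,0.7,0.7,0.7,0.7]'

```text
time: 13.8
tcp_pos: [506.1, 77.5, 83.2]
orientation: [0.219, 3.133, 0.0]
contact_force: [0.5, -0.2, -0.7]
gripper_width: 33.5
gripper_force: 59.7
```

send_rows --pt "-0.16 -1 0" --pt "-0.16 -1 0" --pt "-0.16 -1 0" --pt "-0.16 -1 0" --pt "-0.16 -1 0" --turn '[0,0,0,0,0]' --jaw '[0.7,0.7,0.7,0.7,0.7]'

```text
time: 14.22
tcp_pos: [482.1, -72.7, 83.2]
orientation: [0.219, 3.133, -0.0]
contact_force: [0.8, 0.6, -0.6]
gripper_width: 33.4
gripper_force: 59.7
```

send_rows --pt "-0.16 -1 0" --pt "-0.16 -1 0" --pt "-0.16 -1 0" --pt "-0.16 -1 0" --pt "-0.16 -1 0" --turn '[0,0,0,0,0]' --jaw '[0.7,0.7,0.7,0.7,0.7]'

```text
time: 14.63
tcp_pos: [458.0, -222.8, 83.2]
orientation: [0.219, 3.133, -0.001]
contact_force: [0.4, 0.4, -0.4]
gripper_width: 33.5
gripper_force: 59.7
```

send_rows --pt "-0.18 -0.66 0" --pt "0 0 0" --pt "0 0 0" --pt "0 0 0" --turn '[0,0,0,0]' --jaw '[0.7,0.7,0.7,0.7]'

```text
time: 14.97
tcp_pos: [453.2, -240.8, 82.7]
orientation: [0.22, 3.134, 0.0]
contact_force: [0.1, 0.1, -0.8]
gripper_width: 33.5
gripper_force: 59.8
```

```bash
python3 - <<'E'
from h import *
m,im=snap("w8"); s=env.state(); print(s["tcp_pos"],yaw(),s["gripper_width"])
hsv=cv2.cvtColor(im,cv2.COLOR_RGB2HSV)
for n,lo,hi in [("blue",(105,150,60),(125,255,255)),("green",(50,120,50),(80,255,255)),("red",(0,180,70),(8,255,255))]:
    k=cv2.morphologyEx(cv2.inRange(hsv,lo,hi),cv2.MORPH_OPEN,np.ones((3,3)))
    c=max(cv2.findContours(k,cv2.RETR_EXTERNAL,cv2.CHAIN_APPROX_NONE)[0],key=cv2.contourArea); r=cv2.minAreaRect(plane(m,c,30)); print(n,r)
E
```

```text
[ 453.29914217 -240.45809665   82.62401827] 82.01800825134376 33.246272205206175
blue ((553.973388671875, -122.5904541015625), (28.26239013671875, 21.146421432495117), 82.01664733886719)
green ((555.3746337890625, -254.16531372070312), (82.15229797363281, 57.588043212890625), 80.93881225585938)
red ((453.6630859375, -243.33053588867188), (82.97100067138672, 70.45445251464844), 82.0145492553711)
```

View pics/w8.png

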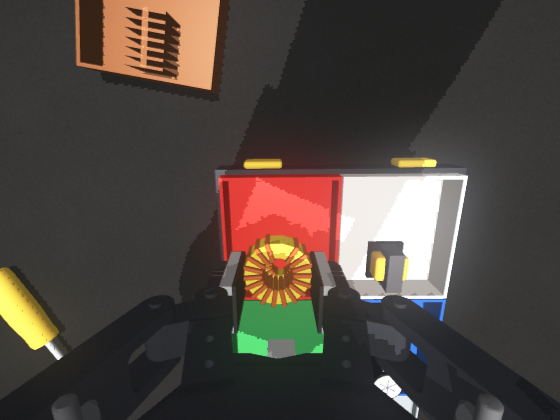

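The choke is held level at (279,272), centred over the red cup. Descending.

send_rows --pt "0 -0.05 -0.8" --pt "0 0 -0.8" --pt "0 0 -0.8" --pt "0 0 -0.6" --pt "0 0 -0.2" --turn '[0,0,0,0,0]' --jaw '[0.7,0.7,0.7,0.7,0.7]'

```text
time: 15.43
tcp_pos: [452.1, -240.9, -16.4]
orientation: [-0.217, -3.131, -0.003]
contact_force: [-0.5, 0.3, -0.4]
gripper_width: 33.4
gripper_force: 59.8
```

send_rows --pt "0 0 -0.06" --pt "0 0 0" --pt "0 0 0" --turn '[0,0,0]' --jaw '[0.7,0.7,0.7]'

```text
time: 15.68
tcp_pos: [453.9, -242.7, -14.2]
orientation: [0.219, 3.132, -0.001]
contact_force: [-0.4, -0.3, -0.1]
gripper_width: 33.0
gripper_force: 59.8
```

send_rows --pt "0 0 -0.04" --pt "0 0 0" --pt "0 0 0" --turn '[0,0,0]' --jaw '[0.7,0.7,0.7]'

```text
time: 15.93
tcp_pos: [453.4, -242.7, -16.2]
orientation: [0.219, 3.133, -0.001]
contact_force: [-0.1, -0.7, -1.0]
gripper_width: 33.4
gripper_force: 59.8
```

send_rows --pt "0 0 -0.05" --pt "0 0 0" --pt "0 0 0" --turn '[0,0,0]' --jaw '[0.7,0.7,0.7]'

```text
time: 16.18
tcp_pos: [453.1, -242.6, -18.3]
orientation: [-0.219, -3.134, -0.0]
contact_force: [0.2, -0.2, -0.0]
gripper_width: 33.4
gripper_force: 59.8
```

send_rows --pt "0 0 -0.03" --pt "0 0 0" --pt "0 0 0" --turn '[0,0,0]' --jaw '[0.7,0.7,0.7]'

```text
time: 16.43
tcp_pos: [453.1, -242.7, -18.5]
orientation: [-0.219, -3.134, 0.0]
contact_force: [-4.7, 3.2, 9.5]
gripper_width: 33.0
gripper_force: 60.8
```

Contact at 9.5 N; releasing, then on to the sink at (534,161) with its x axis at 38°.

send_rows --pt "0 0 0" --pt "0 0 0" --pt "0 0 0" --pt "0 0 0" --pt "0 0 0" --turn '[0,0,0,0,0]' --jaw '[0.55,0.45,0.42,0.42,0.42]'

```text
time: 16.85
tcp_pos: [453.0, -242.6, -19.3]
orientation: [-0.219, -3.134, -0.0]
contact_force: [-0.2, 0.3, -0.1]
gripper_width: 49.4
gripper_force: 0.0
```

send_rows --pt "0 0 0.3" --pt "0 0 0.7" --pt "0 0 1" --pt "0 0 1" --pt "0 0 1" --turn '[0,0,0,0,0]' --jaw '[0.42,0.42,0.42,0.42,0.42]'

```text
time: 17.27
tcp_pos: [452.9, -242.4, 102.8]
orientation: [0.219, 3.134, -0.0]
contact_force: [0.2, -0.2, -0.5]
gripper_width: 49.5
gripper_force: 0.0
```

```bash
python3 - <<'E'
from h import *
m,im=snap("w9"); s=env.state(); print(s["tcp_pos"],yaw(),s["gripper_width"])
hsv=cv2.cvtColor(im,cv2.COLOR_RGB2HSV); k=cv2.inRange(hsv,(12,130,70),(32,255,255))
for c in cv2.findContours(k,cv2.RETR_EXTERNAL,cv2.CHAIN_APPROX_NONE)[0]:
    if cv2.contourArea(c)>250: print(cv2.boundingRect(c),cv2.minAreaRect(plane(m,c,15)))
E
```

```text
[ 454.88227908 -243.62434787  109.34152604] 81.99346901184086 49.46150670337137
(0, 258, 74, 77) ((513.2918090820312, -489.90484619140625), (83.19117736816406, 38.94123077392578), 17.40508270263672)
(258, 187, 40, 39) ((453.0704040527344, -241.8998260498047), (35.23719787597656, 35.564369201660156), 82.03199768066406)
(248, 156, 36, 10) ((411.0007629394531, -246.46054077148438), (30.22834014892578, 7.700650215148926), 82.0297622680664)
(113, 0, 65, 86) ((308.07733154296875, -327.0645446777344), (50.23442459106445, 58.856529235839844), 79.42399597167969)
```

send_rows --pt "0.19 1 0" --pt "0.19 1 0" --pt "0.19 1 0" --pt "0.19 1 0" --pt "0.19 1 0" --turn '[-0.52,-0.52,-0.52,-0.52,-0.52]' --jaw '[0.25,0.25,0.25,0.25,0.25]'

```text
time: 17.73
tcp_pos: [481.7, -91.2, 101.5]
orientation: [0.647, 3.073, -0.0]
contact_force: [0.8, -0.5, -0.1]
gripper_width: 63.8
gripper_force: 0.0
```

send_rows --pt "0.19 1 0" --pt "0.19 1 0" --pt "0.19 1 0" --pt "0.19 1 0" --pt "0.19 1 0" --turn '[-0.52,-0.52,-0.52,-0.52,-0.52]' --jaw '[0.25,0.25,0.25,0.25,0.25]'

```text
time: 18.15
tcp_pos: [510.2, 59.0, 101.5]
orientation: [1.058, 2.957, 0.0]
contact_force: [0.8, -0.6, -0.3]
gripper_width: 64.2
gripper_force: 0.0
```

send_rows --pt "0.19 1 -0.3" --pt "0.19 1 -0.6" --pt "0.22 1 -0.6" --pt "0.19 0.45 -0.5" --pt "0 0 0" --turn '[-0.52,-0.52,-0.52,-0.52,-0.05]' --jaw '[0.25,0.25,0.25,0.25,0.25]'

```text
time: 18.57
tcp_pos: [532.8, 163.1, 38.0]
orientation: [-1.377, -2.82, 0.003]
contact_force: [0.8, -0.7, 0.4]
gripper_width: 63.7
gripper_force: 0.0
```

send_rows --pt "0 0 0" --pt "0 0 0" --turn '[0,0]' --jaw '[0.25,0.25]'

```text
time: 18.73
tcp_pos: [534.0, 160.5, 41.7]
orientation: [1.375, 2.824, 0.0]
contact_force: [-0.6, 0.4, -0.1]
gripper_width: 64.2
gripper_force: 0.0
```

```bash
python3 - <<'E'
from h import *
m,im=snap("w10"); s=env.state(); print(s["tcp_pos"],yaw(),s["gripper_width"])
hsv=cv2.cvtColor(im,cv2.COLOR_RGB2HSV); k=cv2.inRange(hsv,(0,0,110),(180,60,255))
for c in cv2.findContours(k,cv2.RETR_EXTERNAL,cv2.CHAIN_APPROX_NONE)[0]:
    if cv2.contourArea(c)>250: print(cv2.boundingRect(c),cv2.minAreaRect(plane(m,c,33)))
E
```

```text
[534.15574056 160.32814821  41.98214053] 38.0428888248439 63.95603738698777
(249, 220, 56, 38) ((533.6306762695312, 160.9593963623047), (35.49445343017578, 25.66533660888672), 37.36325454711914)
(207, 0, 65, 32) ((440.0101013183594, 249.15213012695312), (33.0024299621582, 12.020683288574219), 29.186967849731445)
```

The choke is in place at (453,-242), and the gripper is aligned over the sink. Descend and grip.

send_rows --pt "0 0 -0.6" --pt "0 0 -0.6" --pt "0 0 -0.4" --pt "0 0 -0.2" --pt "0 0 0" --turn '[0,0,0,0,0]' --jaw '[0.25,0.25,0.25,0.25,0.25]'

```text
time: 19.2
tcp_pos: [533.4, 160.3, -13.9]
orientation: [-1.377, -2.823, 0.001]
contact_force: [-0.2, 0.1, -0.6]
gripper_width: 64.2
gripper_force: 0.0
```

send_rows --pt "0 0 0" --pt "0 0 0" --pt "0 0 0" --pt "0 0 0" --pt "0 0 0" --turn '[0,0,0,0,0]' --jaw '[0.25,0.5,0.7,0.7,0.7]'

```text
time: 19.62
tcp_pos: [534.5, 161.1, -12.0]
orientation: [1.376, 2.823, 0.002]
contact_force: [-0.7, -0.9, 7.1]
gripper_width: 34.7
gripper_force: 60.7
```

send_rows --pt "0 0 0" --pt "0 0 0" --pt "0 0 0" --pt "0 0 0" --pt "0 0 0" --turn '[0,0,0,0,0]' --jaw '[0.7,0.7,0.7,0.7,0.7]'

```text
time: 20.03
tcp_pos: [534.5, 161.1, -12.0]
orientation: [1.376, 2.823, 0.002]
contact_force: [-1.2, 0.3, 7.4]
gripper_width: 34.8
gripper_force: 60.7
```

send_rows --pt "0 0 0.4" --pt "0 0 0.8" --pt "0 0 0.9" --pt "0 0 0.9" --pt "0.05 -0.9 0.5" --turn '[0,0,0,0,0]' --jaw '[0.7,0.7,0.7,0.7,0.7]'

```text
time: 20.45
tcp_pos: [536.0, 136.4, 96.1]
orientation: [1.372, 2.823, 0.005]
contact_force: [1.9, -0.2, 0.1]
gripper_width: 34.6
gripper_force: 59.9
```

send_rows --pt "0.06 -1 0" --pt "0.06 -1 0" --pt "0.06 -1 0" --pt "0.06 -1 0" --pt "0.06 -1 0" --turn '[0.56,0.56,0.56,0.56,0.56]' --jaw '[0.7,0.7,0.7,0.7,0.7]'

```text
time: 20.87
tcp_pos: [544.2, -17.5, 93.0]
orientation: [0.945, 2.995, 0.0]
contact_force: [0.3, 0.4, -1.2]
gripper_width: 34.6
gripper_force: 59.9
```

send_rows --pt "0.06 -1 0" --pt "0.06 -1 0" --pt "0.06 -1 0" --pt "0.06 -1 0" --pt "0.06 -1 0" --turn '[0.56,0.56,0.56,0.56,0.56]' --jaw '[0.7,0.7,0.7,0.7,0.7]'

```text
time: 21.28
tcp_pos: [553.2, -167.6, 93.0]
orientation: [0.497, 3.101, -0.0]
contact_force: [0.8, 0.5, -1.0]
gripper_width: 34.8
gripper_force: 59.9
```

send_rows --pt "0.06 -1 0" --pt "0.06 -1 0" --pt "0.04 -0.93 0" --pt "0 0 0" --pt "0 0 0" --turn '[0.56,0.56,0.61,0,0]' --jaw '[0.7,0.7,0.7,0.7,0.7]'

```text
time: 21.7
tcp_pos: [557.9, -255.1, 92.4]
orientation: [0.223, 3.134, 0.0]
contact_force: [-0.9, 1.3, -0.7]
gripper_width: 34.4
gripper_force: 60.0
```

```bash
python3 - <<'E'
from h import *
m,im=snap("w11"); s=env.state(); print(s["tcp_pos"],yaw(),s["gripper_width"])
E
```

```text
[ 557.98095177 -254.09898422   92.36476355] 81.89268999919982 34.57581309909953
```

View pics/w11.png

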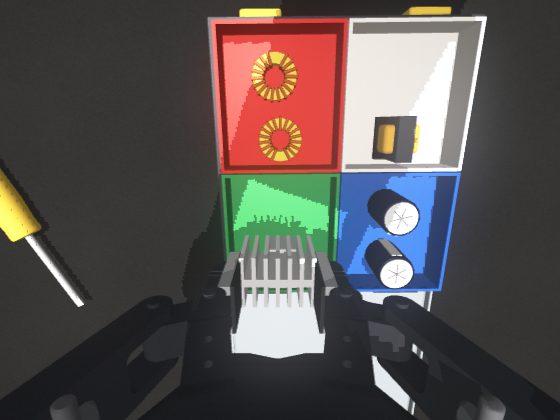

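The sink is held upright above the green cup's free floor, with the choke and cap standing properly in theirs. Descending.

send_rows --pt "0 -0.06 -0.8" --pt "0 0 -0.8" --pt "0 0 -0.8" --pt "0 0 -0.7" --pt "0 0 -0.2" --turn '[0,0,0,0,0]' --jaw '[0.7,0.7,0.7,0.7,0.7]'

```text
time: 22.17
tcp_pos: [557.1, -253.9, -8.6]
orientation: [-0.218, -3.131, -0.002]
contact_force: [-31.4, 17.0, 56.8]
gripper_width: 34.6
gripper_force: 67.3
```

send_rows --pt "0 0 -0.04" --pt "0 0 0" --pt "0 0 0" --pt "0 0 0" --turn '[0,0,0,0]' --jaw '[0.7,0.7,0.7,0.7]'

```text
time: 22.5
tcp_pos: [558.4, -255.4, -7.7]
orientation: [0.219, 3.133, -0.0]
contact_force: [0.7, 0.3, -1.2]
gripper_width: 34.2
gripper_force: 60.0
```

send_rows --pt "0 0 -0.03" --pt "0 0 0" --pt "0 0 0" --turn '[0,0,0]' --jaw '[0.7,0.7,0.7]'

```text
time: 22.75
tcp_pos: [558.5, -255.7, -8.5]
orientation: [0.219, 3.133, 0.0]
contact_force: [-1.1, 2.9, 5.3]
gripper_width: 34.6
gripper_force: 60.6
```

send_rows --pt "0 0 0" --pt "0 0 0" --pt "0 0 0" --pt "0 0 0" --pt "0 0 0" --turn '[0,0,0,0,0]' --jaw '[0.55,0.45,0.42,0.42,0.42]'

```text
time: 23.17
tcp_pos: [558.0, -255.8, -9.4]
orientation: [-0.22, -3.134, 0.0]
contact_force: [0.6, -0.1, 0.2]
gripper_width: 49.6
gripper_force: 0.0
```

send_rows --pt "0 0 0.3" --pt "0 0 0.7" --pt "0 0 1" --pt "0 0 1" --pt "0 0 1" --turn '[0,0,0,0,0]' --jaw '[0.42,0.42,0.42,0.42,0.42]'

```text
time: 23.58
tcp_pos: [557.9, -255.7, 112.7]
orientation: [0.219, 3.134, -0.0]
contact_force: [-0.4, 0.0, 0.9]
gripper_width: 49.8
gripper_force: 0.0
```

```bash
python3 - <<'E'
from h import *
m,im=snap("w12"); s=env.state(); print(s["tcp_pos"],yaw(),s["gripper_width"])
hsv=cv2.cvtColor(im,cv2.COLOR_RGB2HSV); k=cv2.inRange(hsv,(0,0,110),(180,60,255))
for c in cv2.findContours(k,cv2.RETR_EXTERNAL,cv2.CHAIN_APPROX_NONE)[0]:
    if cv2.contourArea(c)>250: print(cv2.boundingRect(c),cv2.minAreaRect(plane(m,c,36)))
E
```

```text
[ 559.90257983 -256.71700189  119.66906927] 81.98731790891608 49.407898759127214
(384, 357, 21, 47) ((759.1290283203125, -160.4193115234375), (20.577781677246094, 62.37820816040039), 87.91667938232422)
(365, 280, 58, 28) ((654.9871826171875, -159.0802001953125), (53.96736145019531, 29.05960464477539), 82.0325698852539)
(231, 280, 108, 79) ((670.6729736328125, -262.4188232421875), (103.2991714477539, 89.2328872680664), 82.2908706665039)
(332, 254, 23, 33) ((622.5001831054688, -203.8272247314453), (35.93848419189453, 9.605825424194336), 17.174007415771484)
(198, 254, 26, 45) ((611.7561645507812, -326.31561279296875), (12.907024383544922, 49.13740921020508), 63.46226501464844)
(373, 249, 31, 28) ((621.95947265625, -162.19204711914062), (27.707061767578125, 27.17342185974121), 82.03113555908203)
(267, 229, 29, 48) ((598.9356689453125, -257.575439453125), (25.935457229614258, 46.33355712890625), 82.03203582763672)
(42, 227, 55, 68) ((580.2155151367188, -449.58551025390625), (73.7060317993164, 7.040183067321777), 17.212059020996094)
(376, 195, 33, 33) ((572.652099609375, -157.1482391357422), (27.404460906982422, 27.334287643432617), 11.622417449951172)
(256, 190, 43, 36) ((556.238525390625, -255.12240600585938), (36.51755142211914, 31.44236946105957), 82.03007507324219)
(215, 26, 61, 144) ((458.01422119140625, -283.28436279296875), (40.846858978271484, 112.90921783447266), 59.97771453857422)
(337, 25, 133, 144) ((483.74908447265625, -149.2776641845703), (92.41507720947266, 103.94450378417969), 82.50818634033203)
```

send_rows --pt "-0.23 1 0" --pt "-0.23 1 0" --pt "-0.23 1 0" --pt "-0.23 1 0" --pt "-0.23 1 0" --turn '[-0.52,-0.52,-0.52,-0.52,-0.52]' --jaw '[0.25,0.25,0.25,0.25,0.25]'

```text
time: 24.05
tcp_pos: [523.1, -104.6, 111.2]
orientation: [0.647, 3.074, 0.0]
contact_force: [0.7, -0.5, -0.0]
gripper_width: 64.1
gripper_force: 0.0
```

send_rows --pt "-0.23 1 0" --pt "-0.23 1 0" --pt "-0.23 1 0" --pt "-0.23 1 0" --pt "-0.23 1 0" --turn '[-0.52,-0.52,-0.52,-0.52,-0.52]' --jaw '[0.25,0.25,0.25,0.25,0.25]'

```text
time: 24.47
tcp_pos: [488.6, 45.5, 111.4]
orientation: [1.058, 2.957, 0.001]
contact_force: [0.8, 0.7, 0.5]
gripper_width: 64.2
gripper_force: 0.0
```

send_rows --pt "-0.23 1 0" --pt "-0.23 1 0" --pt "-0.23 1 0" --pt "-0.23 1 0" --pt "-0.24 1 -0.5" --turn '[-0.52,-0.52,-0.52,-0.52,-0.52]' --jaw '[0.25,0.25,0.25,0.25,0.25]'

```text
time: 24.88
tcp_pos: [454.9, 196.1, 98.8]
orientation: [1.448, 2.784, 0.005]
contact_force: [1.2, 0.3, -0.2]
gripper_width: 64.2
gripper_force: 0.0
```

send_rows --pt "-0.24 1 -0.6" --pt "-0.24 0.83 -0.6" --pt "0 0 -0.5" --pt "0 0 0" --pt "0 0 0" --turn '[-0.52,-0.52,0,0,0]' --jaw '[0.25,0.25,0.25,0.25,0.25]'

```text
time: 25.3
tcp_pos: [439.6, 249.0, 44.8]
orientation: [-1.594, -2.707, 0.001]
contact_force: [-0.4, -0.1, 0.9]
gripper_width: 63.9
gripper_force: 0.0
```

```bash
python3 - <<'E'
from h import *
m,im=snap("w13"); s=env.state(); print(s["tcp_pos"],yaw(),s["gripper_width"])
hsv=cv2.cvtColor(im,cv2.COLOR_RGB2HSV); k=cv2.inRange(hsv,(0,0,85),(180,60,255))
for c in cv2.findContours(k,cv2.RETR_EXTERNAL,cv2.CHAIN_APPROX_NONE)[0]:
    if cv2.contourArea(c)>250: print(cv2.boundingRect(c),cv2.minAreaRect(plane(m,c,33)))
E
```

```text
[440.30675702 248.86960765  45.72009249] 28.96423271810768 64.44174621057049
(348, 256, 31, 48) ((506.71844482421875, 252.65884399414062), (10.78476619720459, 40.30052947998047), 51.50932693481445)
(176, 256, 32, 48) ((402.3190612792969, 194.7065887451172), (10.606542587280273, 40.36267852783203), 5.998610973358154)
(252, 230, 50, 22) ((440.6069641113281, 247.64186096191406), (32.263877868652344, 14.881845474243164), 29.064014434814453)
```

The sink stands in the green cup and the gripper is aligned with the transformer. Descend and grip.

send_rows --pt "0.01 -0.02 -0.6" --pt "0 0 -0.6" --pt "0 0 -0.5" --pt "0 0 -0.25" --pt "0 0 0" --turn '[0,0,0,0,0]' --jaw '[0.25,0.25,0.25,0.25,0.25]'

```text
time: 25.77
tcp_pos: [440.2, 247.8, -14.2]
orientation: [-1.597, -2.705, 0.001]
contact_force: [0.8, 0.6, -0.3]
gripper_width: 63.6
gripper_force: 0.0
```

send_rows --pt "0 0 0" --pt "0 0 0" --pt "0 0 0" --pt "0 0 0" --pt "0 0 0" --turn '[0,0,0,0,0]' --jaw '[0.25,0.5,0.72,0.72,0.72]'

```text
time: 26.18
tcp_pos: [440.9, 248.8, -12.4]
orientation: [1.595, 2.705, 0.002]
contact_force: [-2.1, -1.3, 9.0]
gripper_width: 32.4
gripper_force: 60.2
```

send_rows --pt "0 0 0" --pt "0 0 0" --pt "0 0 0" --pt "0 0 0" --pt "0 0 0" --turn '[0,0,0,0,0]' --jaw '[0.72,0.72,0.72,0.72,0.72]'

```text
time: 26.6
tcp_pos: [440.9, 248.8, -12.4]
orientation: [1.595, 2.705, 0.002]
contact_force: [-0.8, -1.5, 7.8]
gripper_width: 32.4
gripper_force: 60.1
```

send_rows --pt "0 0 0.4" --pt "0 0 0.8" --pt "0 0 0.9" --pt "0 0 0.9" --pt "0.05 -0.9 0.5" --turn '[0,0,0,0,0]' --jaw '[0.72,0.72,0.72,0.72,0.72]'

```text
time: 27.02
tcp_pos: [442.4, 223.9, 95.5]
orientation: [1.592, 2.707, 0.006]
contact_force: [1.0, 0.3, 0.8]
gripper_width: 32.3
gripper_force: 59.8
```

send_rows --pt "0.06 -1 0" --pt "0.06 -1 0" --pt "0.06 -1 0" --pt "0.06 -1 0" --pt "0.06 -1 0" --turn '[0.68,0.68,0.68,0.68,0.68]' --jaw '[0.72,0.72,0.72,0.72,0.72]'

```text
time: 27.43
tcp_pos: [450.6, 70.2, 92.4]
orientation: [1.085, 2.947, 0.001]
contact_force: [1.5, 0.3, -0.6]
gripper_width: 32.6
gripper_force: 59.8
```

send_rows --pt "0.06 -1 0" --pt "0.06 -1 0" --pt "0.06 -1 0" --pt "0.06 -1 0" --pt "0.06 -1 0" --turn '[0.68,0.68,0.68,0.68,0.68]' --jaw '[0.72,0.72,0.72,0.72,0.72]'

```text
time: 27.85
tcp_pos: [459.6, -80.0, 92.4]
orientation: [0.547, 3.092, 0.0]
contact_force: [0.7, 0.4, -0.6]
gripper_width: 32.5
gripper_force: 59.8
```

send_rows --pt "0.06 -1 0" --pt "0.06 -1 0" --pt "0.02 -0.27 0" --pt "0 0 0" --pt "0 0 0" --turn '[0.68,0.68,0.67,0,0]' --jaw '[0.72,0.72,0.72,0.72,0.72]'

```text
time: 28.27
tcp_pos: [463.8, -146.7, 91.8]
orientation: [0.226, 3.133, 0.0]
contact_force: [0.2, 0.8, 0.1]
gripper_width: 32.3
gripper_force: 59.8
```

send_rows --pt "0 0 -0.8" --pt "0 0 -0.8" --pt "0 0 -0.7" --pt "0 0 -0.5" --pt "0 0 0" --turn '[0,0,0,0,0]' --jaw '[0.72,0.72,0.72,0.72,0.72]'

```text
time: 28.68
tcp_pos: [462.4, -144.9, 4.6]
orientation: [-0.222, -3.13, -0.002]
contact_force: [-0.7, -0.3, -1.6]
gripper_width: 32.3
gripper_force: 59.8
```

```bash
python3 - <<'E'
from h import *
m,im=snap("w14"); s=env.state(); print(s["tcp_pos"],yaw(),s["gripper_width"],s["contact_force"])
E
```

```text
[ 463.24312609 -145.31874201    6.51457492] 81.89820279500823 32.44000885741339 [0.37357369 0.20778298 0.07586492]
```

View pics/w14.png

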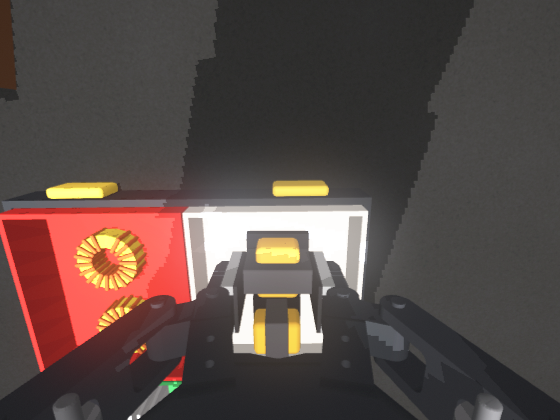

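The transformer is upright inside the white cup, centred. Final lowering.

send_rows --pt "0 0 -0.25" --pt "0 0 -0.15" --pt "0 0 -0.08" --pt "0 0 0" --pt "0 0 0" --turn '[0,0,0,0,0]' --jaw '[0.72,0.72,0.72,0.72,0.72]'

```text
time: 29.15
tcp_pos: [464.0, -146.6, -6.9]
orientation: [0.221, 3.134, -0.0]
contact_force: [-0.5, -0.4, -0.1]
gripper_width: 32.5
gripper_force: 59.8
```

send_rows --pt "0 0 -0.05" --pt "0 0 0" --pt "0 0 0" --turn '[0,0,0]' --jaw '[0.72,0.72,0.72]'

```text
time: 29.4
tcp_pos: [464.0, -146.7, -8.6]
orientation: [0.221, 3.134, -0.0]
contact_force: [0.1, -0.2, -1.0]
gripper_width: 32.3
gripper_force: 59.8
```

send_rows --pt "0 0 -0.03" --pt "0 0 0" --pt "0 0 0" --turn '[0,0,0]' --jaw '[0.72,0.72,0.72]'

```text
time: 29.65
tcp_pos: [464.1, -146.7, -8.9]
orientation: [0.221, 3.134, -0.0]
contact_force: [-4.7, 1.2, 9.0]
gripper_width: 32.5
gripper_force: 60.8
```

Contact. Release, rise and back away.

send_rows --pt "0 0 0" --pt "0 0 0" --pt "0 0 0" --pt "0 0 0" --pt "0 0 0" --turn '[0,0,0,0,0]' --jaw '[0.55,0.45,0.42,0.42,0.42]'

```text
time: 30.07
tcp_pos: [463.9, -146.6, -9.7]
orientation: [-0.221, -3.134, 0.0]
contact_force: [-0.1, 0.0, 0.0]
gripper_width: 49.2
gripper_force: 0.0
```

send_rows --pt "0 0 0.3" --pt "0 0 0.7" --pt "0 0 1" --pt "0 0 1" --pt "0 0 1" --turn '[0,0,0,0,0]' --jaw '[0.42,0.42,0.42,0.42,0.42]'

```text
time: 30.48
tcp_pos: [463.6, -146.5, 112.4]
orientation: [0.221, 3.134, -0.0]
contact_force: [0.3, -0.5, -0.0]
gripper_width: 49.7
gripper_force: 0.0
```

send_rows --pt "0 0.8 0.8" --pt "0 0.8 0.8" --pt "0 0.8 0.8" --pt "0 0.8 0.8" --pt "0 0 0" --turn '[0,0,0,0,0]' --jaw '[0.42,0.42,0.42,0.42,0.42]'

```text
time: 30.9
tcp_pos: [464.9, -47.9, 212.3]
orientation: [0.217, 3.127, 0.0]
contact_force: [0.1, -0.1, 1.2]
gripper_width: 49.4
gripper_force: 0.0
```

```bash
python3 - <<'E'
from h import *
m,im=snap("w15"); b=env.camera("side")
o=np.zeros((600,700,3),np.uint8); o[:420,:560]=im; o[420:600,:270]=cv2.resize(b[110:190,220:340],(270,180)); o[420:600,280:640]=cv2.resize(b[230:330,110:310],(360,180))
cv2.imwrite("pics/final.png",o[:,:,::-1])
E
```

```text
(no output)
```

View pics/final.png

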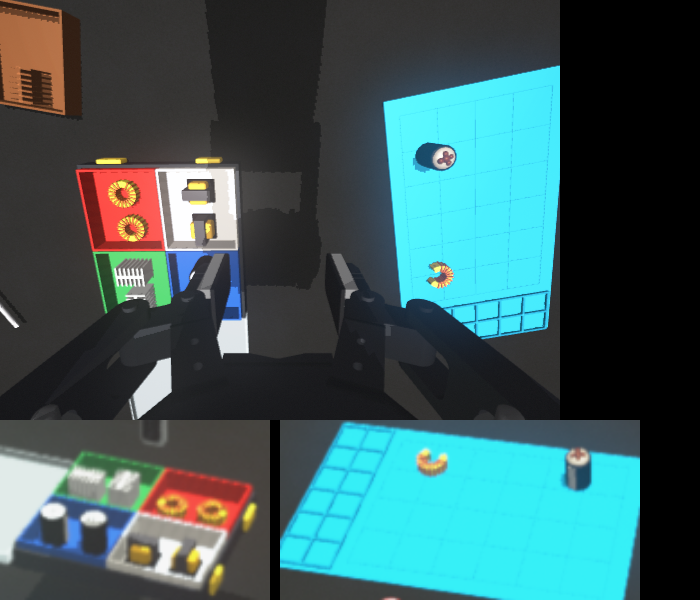

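All four parts stand upright beside their samples, and the two scrap parts are untouched on the mat. Handing in.

```bash
python3 -c "
from plant import env
print(env.close_job())"
```

```text
the job is handed in; nothing more can be done
None
```

The capacitor, choke, heat sink and transformer each stand upright in the cup with their sample, and both scrap parts are still on the mat; the job is handed in at about 31 s, but my first try at the capacitor closed the fingers on its top (32 N, it stayed put), and setting the capacitor and heat sink down briefly pressed them on the cup floor with about 47 N and 57 N.

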